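# Seat the keyed lid of the coffee grinder

## Robot

A 6-joint arm with a two-finger parallel gripper is mounted at the origin on the work surface. World frame = base frame: x ahead of the robot, y to its left, z up, the work surface at z = 0. Lengths are in mm, angles in degrees, forces in N, time in s.
With the tool pointing down it reaches from about 300 to 850 mm from the base axis. Payload 4.2 kg.
Tool frame: the origin (TCP) lies midway between the tips of the shut fingers; the grasp point (between the pads) lies env.grasp_offset behind it (env.grasp_offset is the distance from the TCP to the grasp point, in mm); y points along the fingers, x is the direction in which the jaws open and shut, and the axes are right-handed (so a half turn about y gives the same grasp; the last joint's range is limited). The gripper opens to 91 mm and grips with 3 to 60 N. Pads are 32 mm wide; open, the fingers measure 118 mm over their backs; the gripper's body (76 mm by 178 mm) begins 60 mm behind the grasp point.
Start: joints at [-75.459, 18.312, 89.639, -0, 72.044, -1.146], TCP at [155.478, -553.597, 213.976] pointing down, gripper open.
Joint ranges: [-177.97, 177.97], [-48.28, 115.42], [12.27, 149.76], [-77.06, 257.06], [2.81, 150.46], [-146.56, 146.56]. Speed limits (degrees/s): [147.25, 147.25, 180, 180, 180, 180].

## Interface

Orientations are given as [roll, pitch, yaw] about the fixed x, y, z axes, in that order (R = Rz(yaw) Ry(pitch) Rx(roll)).
In Python, from workcell import state, vision, job, env gives the robot as it stands.
- The arm moves only by the shell command python3 -m handwheel 'ROWS' [FORCE]. ROWS is JSON, a list of rows, each a list of 3 entries, a list of its own where there are three numbers: the finger opening in cm, from 0 to 9.12, then the shift along the tool's x, y, z in cm, then the turn about the tool's y in degrees. A call has 1 to 10 rows; each row is the pose to reach, as a shift and turn from the pose measured when the call began, along the tool's axes at that moment; what a row does not reach only later rows make up. A row lasts 1/10 s, in which the tool goes at most 50 mm and 8.59 degrees, less where a joint would pass 70% of its speed; a pose out of reach is approached as far as the arm can. A call with a gripper value outside its range is refused whole. The fingers move at their own pace and stop on an object; FORCE is the grip in N (left out, the last holds). Time passes only in rows, so rows that repeat a pose let the fingers close. It gives the time, the measured TCP pose, the force and the opening at its end, in the units of the state.
- state(): the state, without advancing time (a new reading comes with each control period).
- vision.grab_frame(name): name is "scene" or "top" or "wrist"; returns the picture (480x640x3 uint8, red, green, blue); there is no depth.
- vision.camera_model(name): a dict with "fov_y" (degrees; the focal length in pixels is half the picture's height over the tangent of half this angle, whatever the lens; pixels are square), "cx", "cy" (the principal point, pixels), "extrinsics" (4x4, takes a point from world to camera coordinates). Camera axes: x right, y up, looking along -z (the intrinsics and any distortion apply to the point x, -y, -z); pixel columns grow to the right and rows downward; lengths in mm; the calibration is good to about 2 mm. The wrist camera is an equidistant fisheye: a pixel r from the principal point sees the ray r / f radians off the axis. A picture is of the moment at which its call begins: read the wrist's pose just before it. camera_model takes no time and is no camera call; for the wrist camera it gives the pose at the moment of the call.
- job.job_done(): hands the job in, once; it reports no verdict.
The state is a dict: "time_s": time; "qpos": joint angles; "qvel": joint speeds; "effort": joint torques, N m; "ee_pos": TCP position; "ee_rot": TCP orientation; "force": force on the tool from outside, world axes, zero at the start; "torque": the same for the moment, N m; "gripper_width": finger opening in mm.
Only numpy, scipy, OpenCV 4.12 (cv2) and the standard library are available. Lean on these libraries where they do the work, as an engineer would, in place of code of your own. Each camera call takes 0.05 s, during which the arm holds its last target.

## Task

First take the white cup off the grinder's lid and stand it upright on the free green coaster. Then, without gripping the lid or lifting it off, push its orange handle round, pressing down lightly, until the lid drops into its keyed collar with the handle over the white pointer, and press it fully home. Leave the cup stack, the jar and the blue cups where they stand: the handle cannot pass the tall cup stack, so turn the lid the other way round.

Things in the scene. Friction and masses are not known exactly. Their poses are not given: they have to be found in the camera images.
- grinder: Fixed black coffee grinder, body 170 x 150 mm, 125 mm high, under a round grey hopper collar of 174 mm diameter. Origin on the counter under the collar's vertical axis, z up; its front, with the white pointer on the collar, is its -x side. Slots at three different radii let the lid fit in one direction only; a centre socket keeps it centred while it turns.
- collar (a point): Centre of the collar's flat rim, 190 mm above the counter. Unseated, the lid stands on three 8 mm keys on this rim. Turned to the right direction (within about 2 degrees) it drops 3 mm by its weight onto a stiff rubber seal and turns no more; a further push of 3 to 15 N, while turning or near its middle, sends it the last 5 mm until its deck meets the rim, where it stays.
- mark (a point): Point where the handle's outer end stands when the lid is home: 135 mm out from the collar's axis above the white pointer (16 mm wide tab that sticks out of the collar to 130 mm from the axis, top 165 mm high), at rim height (190 mm).
- lid_top (a point): Centre of the flat top of the black lid (180 mm diameter, deck 6 mm thick, 0.5 kg, slippery). An orange upright fin, its handle, 14 mm thick, lies along the lid's +x axis from 50 to 135 mm from the centre and rises 24 mm above the deck. Top at 204 mm height unseated, 196 mm when home. Finger forces above 60 N would crack it; while it turns, press beside the handle with less than 8 N lest it tip.
- lid_tip (a point): Outer end of the lid's orange handle, on its centre line at the deck's underside, 135 mm from the lid's centre; same axes as the lid. The handle starts roughly opposite the white pointer.
- cup_mid (a point): Centre, half-way up, of the white ceramic cup (no handle, straight sides, 60 mm diameter, 70 mm high, open on top, 0.15 kg) that starts upright on the lid's top; z is its axis.
- coaster_top (a point): Centre of the top of the fixed green and cork coaster, 80 mm diameter, top 12 mm above the counter, on one of three places in a row on the wooden tray.
- tray: Fixed wooden tray, 310 x 120 mm, 8 mm high, origin under its centre; its x axis runs along the row of three places, which are 95 mm apart.
- cup_b_mid (a point): Centre of a blue cup of the white cup's size, standing on the tray; to be left alone.
- cup_c_mid (a point): Centre of a second blue cup of that size, standing on the tray; to be left alone.
- stack: Loose tall stack of blue paper cups, 73 mm diameter, 241 mm high, standing on the counter close beside the grinder, on its left or right; origin at the centre of its foot. The lid's handle cannot pass it. To be left alone.
- jar: Loose amber jar, 72 mm diameter, 115 mm high, on the counter on the grinder's other side, well below the lid; origin at the centre of its foot. To be left alone.
There are look-alikes about, which are no part of the job. What is meant by the part that bears lid_top is not red, and is the smaller of those in its own colour.

How it is judged (in metres and radians):
On the way, in this order (a step that is already met when the one before it is completed fails the run):
1. the white cup stands on the coaster, let go (horizontal distance between cup_mid and coaster_top below 0.025 m and z of cup_mid in the frame of coaster_top below 0.039 m and angle between cup_mid's own z axis and vertical below 0.1 rad and contact force between the fingers and cup below 0.1 N), for 0.2 s.
2. the lid has been turned to its slots and has begun to drop (horizontal distance between lid_tip and mark below 0.012 m and height (world z) of lid_top below 0.2025 m), for 0.1 s.
At the end, for the whole second after the job is handed in: The lid is home: handle end within 12 mm of the mark, top within 2 mm of its seated height of 196 mm, level within 0.03 rad; the white cup stands upright (within 0.1 rad) on the coaster, within 25 mm of its centre (horizontal distance between lid_tip and mark below 0.012 m and height (world z) of lid_top below 0.198 m and angle between lid_top's own z axis and vertical below 0.03 rad and horizontal distance between cup_mid and coaster_top below 0.025 m and z of cup_mid in the frame of coaster_top below 0.039 m and angle between cup_mid's own z axis and vertical below 0.1 rad); the robot touches nothing.
It fails at once if the lid is lifted off (more than 20 mm) or tipped (more than 0.2 rad) (height (world z) of lid_top above 0.224 m or angle between lid_top's own z axis and vertical above 0.2 rad).
It fails at once if the lid is gripped or forced (more than 60 N) (contact force between the fingers and lid above 60 N).
It fails at once if the white cup is tipped over (angle between cup_mid's own z axis and vertical above 0.6 rad).
It fails at once if the cup stack or the jar is shifted by more than 25 mm, or the stack tipped (distance of any of stack, jar from where it was at the start of the episode above 0.025 m or angle between stack's own z axis and vertical above 0.3 rad).
It fails at once if a blue cup is shifted by more than 20 mm (distance of any of cup_b_mid, cup_c_mid from where it was at the start of the episode above 0.02 m).
It also fails if it takes over 72 s, if anything falls off the work surface, if the arm or the gripper's body presses on something with over 40 N, if the wrist force passes 120 N, or if a joint passes its speed limit or range.

## Working session

There is one attempt and no reset: what is moved stays moved. The work goes in short steps, Python scripts to look and compute and a shell command to move; the robot and the scene stay as the last step left them, time stands still between calls to the robot, and variables do not carry over. Pictures are saved under pics/ and viewed, and the job is handed in when it is done.

```bash
ls; mkdir -p pics; python3 - <<'E'
from workcell import state, vision, job, env
import cv2, json
print(state()); print(env.grasp_offset)
for n in ["scene","top","wrist"]:
    m=vision.camera_model(n); print(n,m)
    im=vision.grab_frame(n); cv2.imwrite(f"pics/{n}0.png",im[:,:,::-1])
E
```

```text
pics
{'time_s': 0.0, 'qpos': array([-7.54573350e+01,  1.83505424e+01,  8.97097743e+01, -7.93373208e-04,
        7.20440750e+01, -1.14506928e+00]), 'qvel': array([ 0.05867189,  0.04209306, -0.02892808,  0.01400779, -0.03069581,
        0.09609933]), 'effort': array([ 1.86351470e-03, -4.12453294e+01, -2.31973815e+01,  7.27668498e-02,
        4.57814592e-02, -1.57572508e-04]), 'ee_pos': array([ 155.34629064, -553.05888319,  213.10848877]), 'ee_rot': array([-89.99866798,   0.10438589, -74.31201927]), 'force': array([ 0.91787649, -0.0049734 ,  0.00481171]), 'torque': array([ 0.03067194, -0.00022572,  0.02639032]), 'gripper_width': 91.17773445001413}
18.8
scene {'fov_y': 55.49951040767257, 'cx': 312.94482889969714, 'cy': 234.07688750751353, 'extrinsics': array([[ 6.63844829e-01,  7.47600273e-01, -2.00966350e-02,
        -4.49167733e+02],
       [-4.47673819e-01,  4.18758459e-01,  7.90081961e-01,
         2.57699982e+01],
       [ 5.99081125e-01, -5.15495087e-01,  6.12671707e-01,
        -1.49809121e+03],
       [ 0.00000000e+00,  0.00000000e+00,  0.00000000e+00,
         1.00000000e+00]])}
[... 183 characters left out ...]
],
       [ 9.78861259e-01,  1.24212204e-02,  2.04147862e-01,
        -5.26946982e+02],
       [-2.04161882e-01, -1.42056476e-04,  9.78937131e-01,
        -1.53876780e+03],
       [ 0.00000000e+00,  0.00000000e+00,  0.00000000e+00,
         1.00000000e+00]])}
wrist {'fov_y': 65.70646984690485, 'cx': 318.1090540831887, 'cy': 246.0095453999094, 'extrinsics': array([[ 2.70219667e-01, -9.62797308e-01, -1.63550004e-03,
        -5.72813548e+02],
       [ 9.18870741e-01,  2.58397698e-01, -2.98173089e-01,
         3.42056639e+01],
       [ 2.87502857e-01,  7.90694198e-02,  9.54510416e-01,
        -3.92471677e+02],
       [ 0.00000000e+00,  0.00000000e+00,  0.00000000e+00,
         1.00000000e+00]])}
```

View pics/scene0.png

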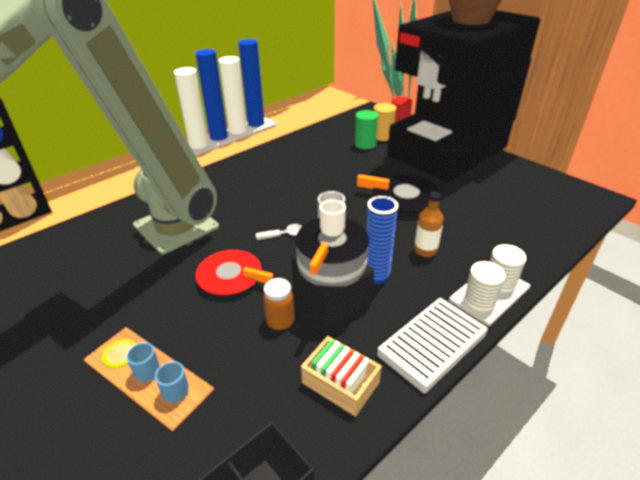

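View pics/top0.png

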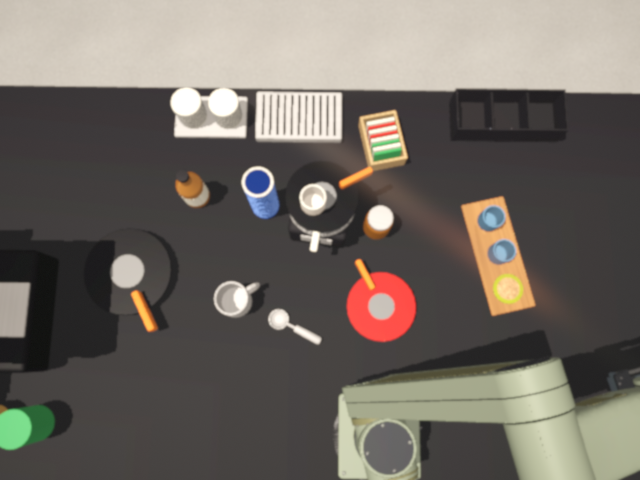

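View pics/wrist0.png

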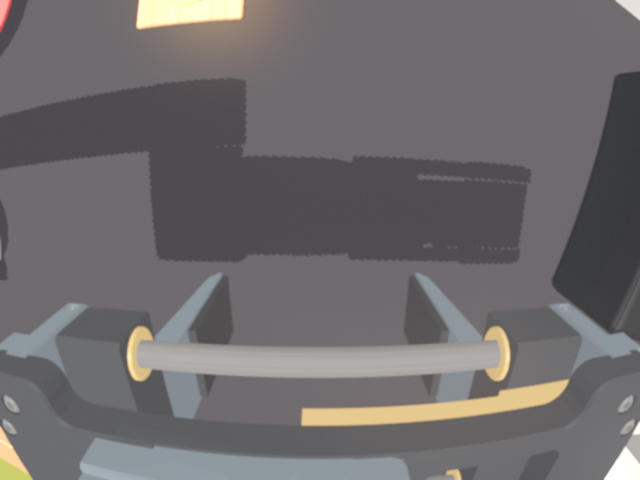

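```bash
cat > h.py <<'E'
from workcell import state, vision, job, env
import cv2, numpy as np
def K(n):
    m=vision.camera_model(n); f=240/np.tan(np.radians(m['fov_y']/2)); return m,f
def ray(n,u,v):
    m,f=K(n); E=m['extrinsics']; d=np.array([(u-m['cx'])/f,-(v-m['cy'])/f,-1.]); 
    if n=='wrist':
        a=np.array([u-m['cx'],v-m['cy']]); r=np.hypot(*a); t=r/f; a=a/max(r,1e-9)
        d=np.array([a[0]*np.sin(t),-a[1]*np.sin(t),-np.cos(t)])
    R=E[:3,:3]; return -R.T@E[:3,3], R.T@d
def atz(n,u,v,z):
    c,d=ray(n,u,v); return (c+d*(z-c[2])/d[2]).round(1)
def proj(n,P):
    m,f=K(n); E=m['extrinsics']; q=E[:3,:3]@np.array(P,float)+E[:3,3]
    if n=='wrist':
        t=np.arctan2(np.hypot(q[0],q[1]),-q[2]); r=np.hypot(q[0],q[1]); s=f*t/max(r,1e-9)
        return np.array([m['cx']+s*q[0], m['cy']-s*q[1]]).round(1)
    return np.array([m['cx']+f*q[0]/-q[2], m['cy']-f*q[1]/-q[2]]).round(1)
def crop(src,dst,x0,y0,x1,y1,k):
    im=cv2.imread(src)[y0:y1,x0:x1]; im=cv2.resize(im,None,fx=k,fy=k,interpolation=cv2.INTER_CUBIC)
    for x in range((x0//20+1)*20,x1,20):
        cv2.line(im,((x-x0)*k,0),((x-x0)*k,6),(0,255,255),1); cv2.putText(im,str(x),((x-x0)*k,16),0,.4,(0,255,255),1)
    for y in range((y0//20+1)*20,y1,20):
        cv2.line(im,(0,(y-y0)*k),(6,(y-y0)*k),(0,255,255),1); cv2.putText(im,str(y),(8,(y-y0)*k+4),0,.4,(0,255,255),1)
    cv2.imwrite(dst,im)
E
python3 - <<'E'
from h import *
crop('pics/top0.png','pics/tg.png',230,140,430,280,4)
crop('pics/top0.png','pics/tt.png',440,180,560,330,4)
crop('pics/scene0.png','pics/sg.png',230,170,420,320,4)
E
```

```text
(no output)
```

View pics/tg.png

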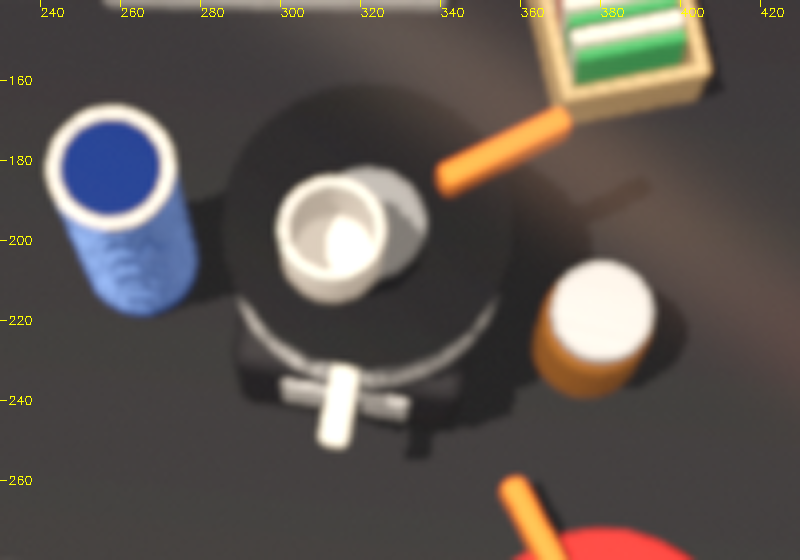

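View pics/tt.png

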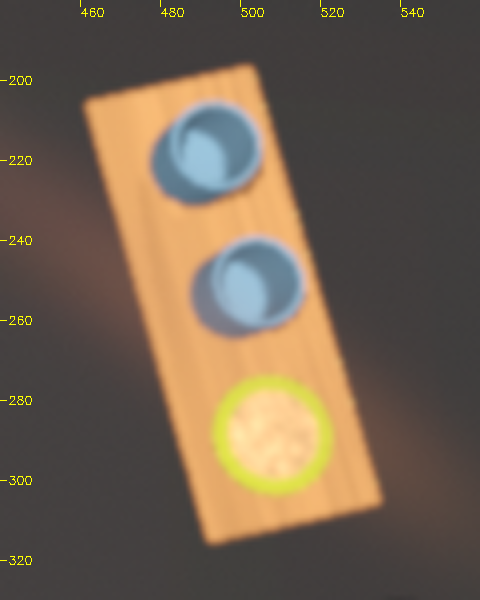

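View pics/sg.png

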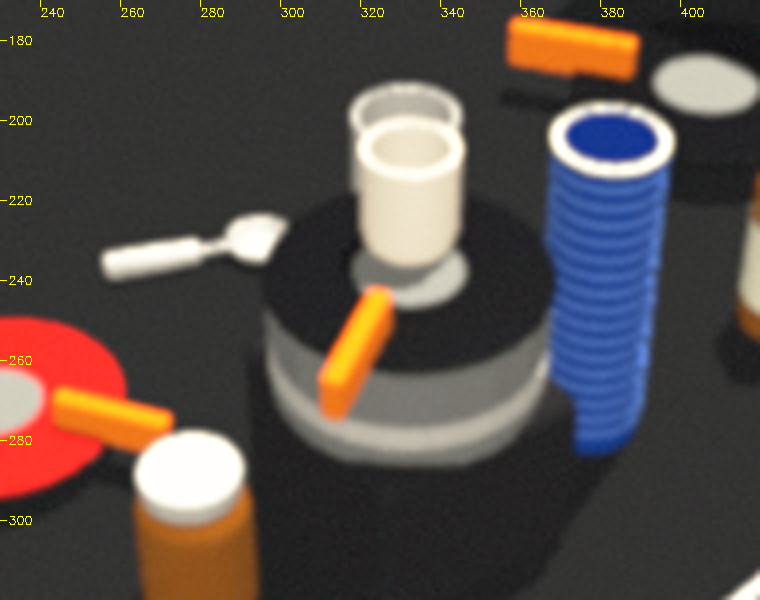

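```bash
python3 - <<'E'
from h import *
print('disc edges', [atz('top',*p,204) for p in [(285,196),(357.5,196),(321,161),(322,232)]])
print('grey disc right', atz('top',337,195,204), 'scene grey', [atz('scene',*p,204) for p in [(318,237),(347,238),(332,246)]])
print('pointer tip top', atz('top',313,251,165), 'base', atz('top',316.5,232,165))
print('handle', atz('top',340,185,228),atz('top',370,169,228), 'scene', atz('scene',324,242.5,228), atz('scene',312,264,228))
print('cup rim top', atz('top',313,197,274), 'scene', atz('scene',332.5,207,274), 'foot scene',atz('scene',332.5,236,204))
print('coaster', atz('top',507.8,288.8,12), 'scene', [atz('scene',*p,12) for p in[(120,352)]])
print('stack top', atz('top',258,181.5,241), atz('scene',382.5,204,241))
print('jar top', atz('top',380.5,217.5,115))
print('blue', atz('top',493.5,216.5,78),atz('top',504,251,78))
print('tray corners',[atz('top',*p,8) for p in [(461,205.5),(503,196),(535.5,306),(492,316)]])
E
```

```text
disc edges [array([578.7, 242.7, 204. ]), array([581. ,  66.4, 204. ]), array([668.9, 156.1, 204. ]), array([490.4, 151.8, 204. ])]
grey disc right [582.8 116.3 204. ] scene grey [array([555. , 129.9, 204. ]), array([605.7, 178.5, 204. ]), array([603.2, 131. , 204. ])]
pointer tip top [450.6 173.  165. ] base [498.3 165.1 165. ]
handle [601.2 110.  228. ] [642.3  37.7 228. ] scene [602.5 106.  228. ] [639.5  36.3 228. ]
cup rim top [558.3 174.  274. ] scene [559.6 173.4 274. ] foot scene [576.1 158.3 204. ]
coaster [ 381.  -348.9   12. ] scene [array([ 378.7, -348.6,   12. ])]
stack top [603.6 305.7 241. ] [601.4 307.5 241. ]
jar top [548.7   1.3 115. ]
blue [ 563.8 -300.2   78. ] [ 472.  -323.2   78. ]
tray corners [array([ 610.5, -232.9,    8. ]), array([ 639.1, -350.5,    8. ]), array([ 336.4, -421.8,    8. ]), array([ 308.4, -304.3,    8. ])]
```

```bash
cat > sh.py <<'E'
import sys
from h import *
def shift(x,y,z,yaw):
    s=state(); p=s['ee_pos']; r,pi,yw=s['ee_rot']
    from scipy.spatial.transform import Rotation as R
    M=R.from_euler('xyz',[r,pi,yw],degrees=True).as_matrix()
    d=M.T@(np.array([x,y,z])-p)/10
    t=-((yaw-yw+180)%360-180)
    print('t',round(s['time_s'],2),'pos',p.round(1),'rot',s['ee_rot'].round(1),'F',s['force'].round(1),'w',round(s['gripper_width'],1)); print('shift cm',d.round(2),'turn',round(t,1))
if __name__=='__main__': shift(*map(float,sys.argv[1:5]))
E
python3 sh.py 559 173.7 340 -76
```

```text
t 0.15 pos [ 155.4 -553.2  213.3] rot [-90.    0.1 -74.3] F [ 0.1 -0.3  0.3] w 91.6
shift cm [-59.09 -12.59  58.51] turn 1.7
```

```bash
python3 -m handwheel '[[9.1,[0,-5,0],0],[9.1,[-2,-9,2],0],[9.1,[-5,-12.5,5],1.7],[9.1,[-10,-12.5,10],1.7],[9.1,[-14,-12.5,14],1.7],[9.1,[-18,-12.5,18],1.7],[9.1,[-22,-12.5,22],1.7],[9.1,[-26,-12.5,26],1.7],[9.1,[-30,-12.5,30],1.7],[9.1,[-33,-12.5,33],1.7]]'; python3 sh.py 559 173.7 340 -76
```

```text
time_s: 1.15
ee_pos: [359.8, -188.0, 338.7]
ee_rot: [-90.0, 0.1, -76.0]
force: [0.3, -0.7, -0.1]
gripper_width: 90.9
t 1.15 pos [ 359.8 -188.   338.7] rot [-90.    0.1 -76. ] F [ 0.3 -0.7 -0.1] w 90.9
shift cm [-30.3   -0.09  28.06] turn -0.0
```

```bash
python3 -m handwheel '[[9.1,[-3,0,3],0],[9.1,[-6,0,6],0],[9.1,[-10,0,9.5],0],[9.1,[-14,0,13],0],[9.1,[-18,0,16.5],0],[9.1,[-21.5,0,20],0],[9.1,[-25,0,23],0],[9.1,[-28,0,26],0],[9.1,[-30.3,0,28.1],0],[9.1,[-30.3,0,28.1],0]]'; python3 sh.py 559 173.7 231 -76; python3 - <<'E'
from h import *
cv2.imwrite('pics/w1.png',vision.grab_frame('wrist')[:,:,::-1])
E
```

```text
time_s: 2.15
ee_pos: [560.6, 177.3, 337.2]
ee_rot: [-90.1, 0.1, -75.8]
force: [0.4, -0.1, -0.5]
gripper_width: 90.7
t 2.15 pos [560.6 177.3 337.2] rot [-90.1   0.1 -75.8] F [ 0.4 -0.1 -0.5] w 90.7
shift cm [ 0.33 10.62 -0.23] turn 0.2
```

View pics/w1.png

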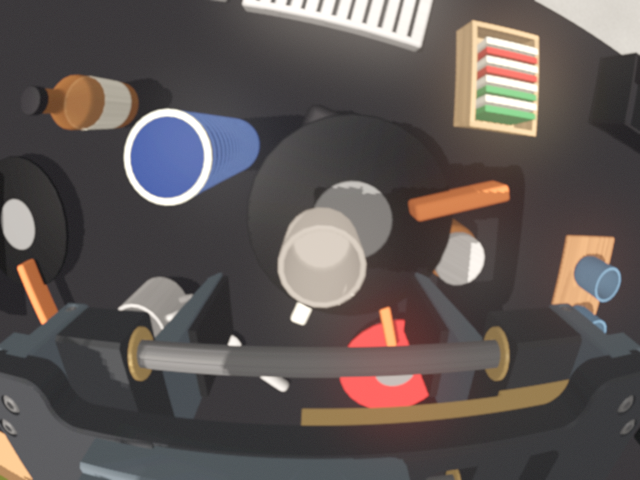

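```bash
python3 - <<'E'
from h import *
print('cup',atz('wrist',322,262,274),'lid ',[atz('wrist',*p,204) for p in[(249,205),(450,195),(350,115)]],'grey',atz('wrist',392,220,204))
print('handle',atz('wrist',411,207,228),atz('wrist',509,189,228),'ptr',atz('wrist',296,318,165))
E
python3 sh.py 559 173.7 231 -76
```

```text
cup [559.6 174.  274. ] lid  [array([569.4, 239.2, 204. ]), array([620.9,  74.9, 204. ]), array([661.9, 176. , 204. ])] grey [586.3 118.6 204. ]
handle [604.6 113.  228. ] [642.6  34.1 228. ] ptr [454.3 174.2 165. ]
t 2.2 pos [559.6 175.2 337.6] rot [-90.1   0.  -75.9] F [-0.1 -0.9  0.3] w 91.1
shift cm [ 0.14 10.66 -0.08] turn 0.1
```

Wrist view agrees: the cup is at (559.5, 174). Descend.

```bash
python3 -m handwheel '[[9.1,[0.1,3,-0.1],0],[9.1,[0.1,6,-0.1],0],[9.1,[0.1,8.5,-0.1],0],[9.1,[0.1,10,-0.1],0],[9.1,[0.1,10.6,-0.1],0],[9.1,[0.1,10.6,-0.1],0],[9.1,[0.1,10.6,-0.1],0]]'; python3 sh.py 559.3 174 231 -76
```

```text
time_s: 2.9
ee_pos: [559.0, 173.6, 232.8]
ee_rot: [-90.0, 0.0, -75.9]
force: [0.3, -0.2, 0.2]
gripper_width: 90.8
t 2.9 pos [559.  173.6 232.8] rot [-90.    0.  -75.9] F [ 0.3 -0.2  0.2] w 90.8
shift cm [-0.03  0.18  0.03] turn 0.1
```

```bash
python3 -m handwheel '[[7,[0,0,0],0],[6.3,[0,0,0],0],[5,[0,0,0],0],[5,[0,0,0],0],[5,[0,0,0],0],[5,[0,0,0],0],[5,[0,0,0],0],[5,[0,0,0],0]]' 15; python3 sh.py 559.3 174 330 -76
```

```text
time_s: 3.7
ee_pos: [559.1, 173.8, 233.1]
ee_rot: [-90.0, 0.1, -75.9]
force: [-0.8, 1.5, 2.0]
gripper_width: 60.4
t 3.7 pos [559.1 173.8 233.1] rot [-90.    0.1 -75.9] F [-0.8  1.5  2. ] w 60.4
shift cm [-0.03 -9.69  0.03] turn 0.1
```

```bash
python3 -m handwheel '[[5,[0,-0.5,0],0],[5,[0,-1.5,0],0],[5,[0,-3,0],0],[5,[0,-5,0],0],[5,[0,-7,0],0],[5,[0,-8,0],0],[5,[0,-8.5,0],0],[5,[0,-8.5,0],0]]'; python3 sh.py 380 -349 290 -76
```

```text
time_s: 4.5
ee_pos: [559.2, 173.7, 318.3]
ee_rot: [-90.0, 0.1, -75.9]
force: [-0.0, 1.0, -1.1]
gripper_width: 60.4
t 4.5 pos [559.2 173.7 318.3] rot [-90.    0.1 -75.9] F [-0.   1.  -1.1] w 60.4
shift cm [ 46.35   2.78 -30.09] turn 0.1
```

```bash
python3 -m handwheel '[[5,[1,0,-0.6],0],[5,[3,0,-2],0],[5,[6,0,-3.9],0],[5,[9,0,-5.8],0],[5,[12,0,-7.8],0],[5,[15,0,-9.7],0],[5,[18,0,-11.7],0],[5,[21,0,-13.6],0],[5,[24,0,-15.6],0],[5,[27,0,-17.5],0]]';python3 -m handwheel '[[5,[2,0.3,-1.3],0],[5,[5,0.6,-3.2],0],[5,[8,1,-5.2],0],[5,[11,1.4,-7.1],0],[5,[14,1.8,-9],0],[5,[16.5,2,-10.8],0],[5,[18.5,2.4,-12],0],[5,[19.3,2.7,-12.5],0],[5,[19.3,2.7,-12.5],0]]'; python3 sh.py 380 -349 60 -76
```

```text
time_s: 5.5
ee_pos: [453.2, -132.4, 317.1]
ee_rot: [-90.1, 0.1, -75.9]
force: [0.5, -0.8, -1.0]
gripper_width: 60.6
time_s: 6.4
ee_pos: [377.6, -350.2, 288.7]
ee_rot: [-90.2, 0.2, -76.1]
force: [0.3, -0.8, -1.0]
gripper_width: 60.3
t 6.4 pos [ 377.6 -350.2  288.7] rot [-90.2   0.2 -76.1] F [ 0.3 -0.8 -1. ] w 60.3
shift cm [ 0.03 22.87  0.33] turn -0.1
```

```bash
python3 -m handwheel '[[5,[0,3,0],0],[5,[0,6,0.1],0],[5,[0,9,0.2],0],[5,[0,12,0.2],0],[5,[0,15,0.2],0],[5,[0,18,0.2],0],[5,[0,20.5,0.2],0],[5,[0,22,0.2],0],[5,[0,22.8,0.2],0],[5,[0,22.8,0.2],0]]'; python3 sh.py 380 -349 41 -76
```

```text
time_s: 7.4
ee_pos: [378.6, -347.8, 60.1]
ee_rot: [-90.2, 0.3, -76.0]
force: [-0.6, -0.2, -1.4]
gripper_width: 60.4
t 7.4 pos [ 378.6 -347.8   60.1] rot [-90.2   0.3 -76. ] F [-0.6 -0.2 -1.4] w 60.4
shift cm [0.17 1.91 0.12] turn -0.0
```

```bash
python3 -m handwheel '[[5,[0.1,0.6,0.1],0],[5,[0.1,1.1,0.1],0],[5,[0.1,1.5,0.1],0],[5,[0.1,1.7,0.1],0],[5,[0.1,1.7,0.1],0]]';python3 sh.py 380 -349 41 -76;  python3 - <<'E'
from h import *
cv2.imwrite('pics/s2.png',vision.grab_frame('scene')[:,:,::-1])
crop('pics/s2.png','pics/s2c.png',60,280,260,430,4)
E
```

```text
time_s: 7.9
ee_pos: [379.5, -348.4, 42.9]
ee_rot: [-90.2, 0.4, -76.0]
force: [-0.3, -0.2, -1.0]
gripper_width: 60.7
t 7.9 pos [ 379.5 -348.4   42.9] rot [-90.2   0.4 -76. ] F [-0.3 -0.2 -1. ] w 60.7
shift cm [0.07 0.19 0.03] turn -0.0
```

View pics/s2c.png

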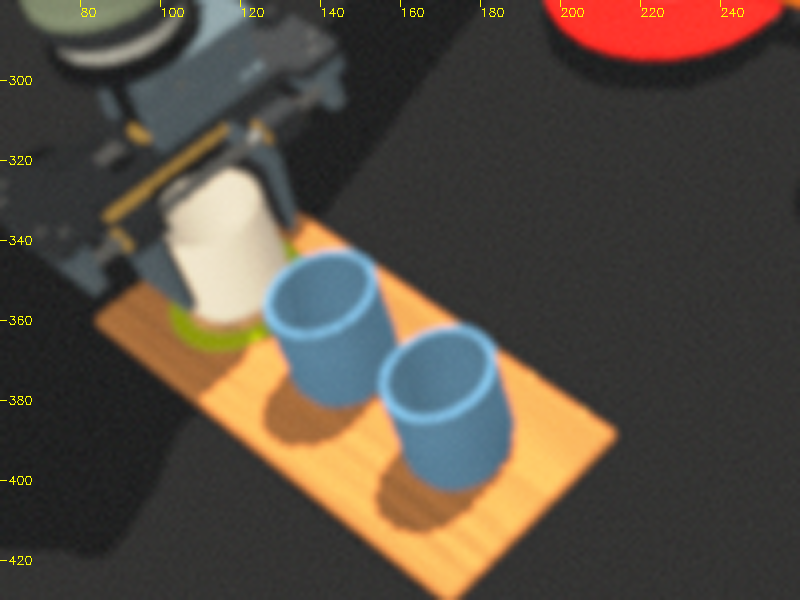

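Cup just over the coaster's middle; lower until contact, then release.

```bash
python3 -m handwheel '[[5,[0,0.15,0],0],[5,[0,0.25,0],0],[5,[0,0.3,0],0],[5,[0,0.3,0],0]]'; python3 -m handwheel '[[6.1,[0,0,0],0],[6.4,[0,0,0],0],[7,[0,0,0],0],[7.8,[0,0,0],0],[8.5,[0,0,0],0],[9.1,[0,0,0],0],[9.1,[0,0,0],0],[9.1,[0,0,0],0]]'; python3 sh.py 380 -349 41 -76
```

```text
time_s: 8.35
ee_pos: [379.8, -348.7, 41.2]
ee_rot: [-90.2, 0.3, -76.0]
force: [-2.1, 0.5, 5.7]
gripper_width: 60.5
time_s: 9.15
ee_pos: [379.8, -348.7, 41.1]
ee_rot: [-90.2, 0.3, -76.0]
force: [0.3, -0.1, 0.3]
gripper_width: 90.8
t 9.15 pos [ 379.8 -348.7   41.1] rot [-90.2   0.3 -76. ] F [ 0.3 -0.1  0.3] w 90.8
shift cm [0.04 0.01 0.01] turn -0.0
```

```bash
python3 -m handwheel '[[9.1,[0,-1,0],0],[9.1,[0,-3,0],0],[9.1,[0,-6,0],0],[9.1,[0,-10,0],0],[9.1,[0,-14,0],0],[9.1,[0,-18,0],0],[9.1,[0,-22,0],0],[9.1,[0,-26,0],0],[9.1,[0,-28,0],0]]'; python3 sh.py 380 -349 41 -76; python3 - <<'E'
from h import *
cv2.imwrite('pics/w3.png',vision.grab_frame('wrist')[:,:,::-1])
E
```

```text
time_s: 10.05
ee_pos: [381.6, -350.4, 325.9]
ee_rot: [-90.0, -0.0, -76.0]
force: [0.3, -0.7, 1.2]
gripper_width: 90.9
t 10.05 pos [ 381.6 -350.4  325.9] rot [-90.  -0. -76.] F [ 0.3 -0.7  1.2] w 90.9
shift cm [-0.19 28.49 -0.13] turn -0.0
```

View pics/w3.png

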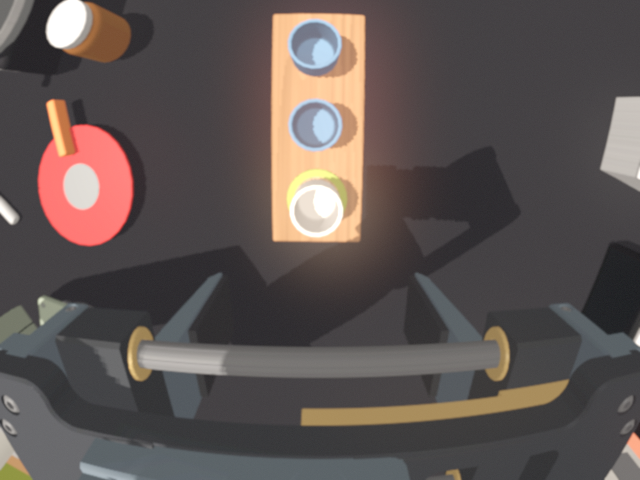

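```bash
python3 - <<'E'
from h import *
cv2.imwrite('pics/t4.png',vision.grab_frame('top')[:,:,::-1])
crop('pics/t4.png','pics/t4c.png',240,140,420,280,4)
m=vision.camera_model('wrist'); E=m['extrinsics']; c=-E[:3,:3].T@E[:3,3]; print('cam',c, state()['ee_pos'])
E
```

```text
cam [ 463.17913966 -328.79224009  496.0191194 ] [ 381.98478603 -350.71280592  325.26744283]
```

View pics/t4c.png

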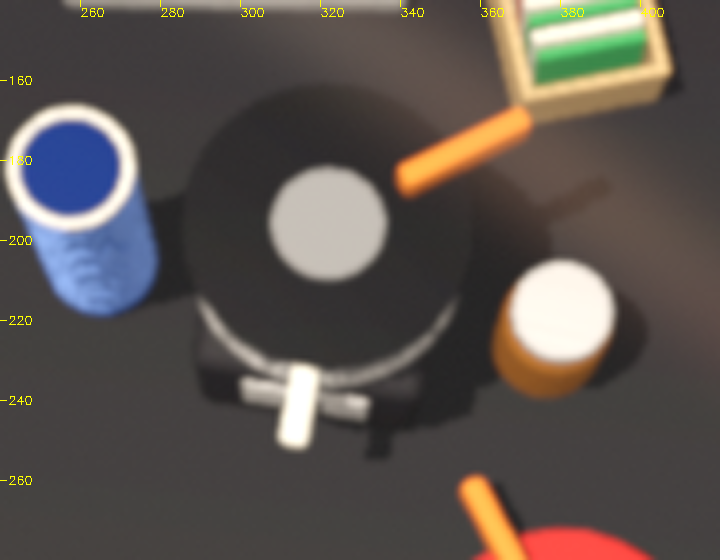

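```bash
cat > lid.py <<'E'
from h import *
C=np.array([580.,153.5])
def meas(inn,out,z=228,c=C):
    a=atz('top',*inn,z)[:2]; b=atz('top',*out,z)[:2]
    print(a,b,'ang in/out/line',[round(np.degrees(np.arctan2(v[1],v[0])),1) for v in (a-c,b-c,b-a)], 'r',np.hypot(*(a-c)).round(),np.hypot(*(b-c)).round())
def pose(th,rho,w):
    u=np.array([np.cos(np.radians(th)),np.sin(np.radians(th))]); n=np.array([-u[1],u[0]])
    return (C+rho*u+w*n).round(1), (th+180+180)%360-180
def table(ds,rho,w):
    for d in ds:
        s,c=np.sin(np.radians(d)),1-np.cos(np.radians(d))
        print(d,'x %.2f z %.2f'%((rho*c-w*s)/10,(rho*s+w*c)/10))
E
python3 - <<'E'
from lid import *
c=atz('top',322.1,195.7,204); print('center',c)
meas((339.5,185.5),(372,169.5),c=c[:2])
p=atz('top',313,251,165)[:2]; v=p-c[:2]; print('ptr ang',np.degrees(np.arctan2(v[1],v[0])))
a=atz('top',316.6,233,165)[:2]; v=p-a; print(np.degrees(np.arctan2(v[1],v[0])))
print(pose(-63,95,45))
E
```

```text
center [580.6 152.5 204. ]
[600.  111.2] [641.1  32.9] ang in/out/line [np.float64(-64.8), np.float64(-63.2), np.float64(-62.3)] r 46.0 134.0
ptr ang 171.03868995211292
169.71746497072658
(array([663.2,  89.3]), 117)
```

```bash
python3 -m handwheel '[[0,[-2,-0.3,1.3],-8],[0,[-5,-0.5,3],-16],[0,[-8,-0.5,5],-24],[0,[-11.5,-0.5,7],-32],[0,[-15,-0.5,9],-40],[0,[-18.5,-0.5,11],-48],[0,[-21,-0.5,13],-56],[0,[-24,-0.5,15],-64],[0,[-26,-0.5,17],-72],[0,[-27,-0.5,18],-80]]' 20; python3 sh.py 663 89 330 117
```

```text
time_s: 11.15
ee_pos: [491.3, -43.0, 328.5]
ee_rot: [-90.0, 0.1, 4.5]
force: [-0.1, -1.0, -0.4]
gripper_width: 14.0
t 11.15 pos [491.3 -43.  328.5] rot [-90.    0.1   4.5] F [-0.1 -1.  -0.4] w 14.0
shift cm [18.14 -0.18 11.83] turn -112.5
```

```bash
python3 -m handwheel '[[0,[1,0,0.6],-8],[0,[2.5,0,1.6],-16],[0,[5,0,3.2],-24],[0,[7,0,4.6],-32],[0,[9,0,6],-40],[0,[11,0,7.2],-48],[0,[13,0,8.5],-56],[0,[15,0,9.8],-64],[0,[16.5,0,10.8],-72],[0,[17.5,0,11.5],-80]]'; python3 sh.py 663 89 330 117
```

```text
time_s: 12.15
ee_pos: [657.1, 86.1, 326.0]
ee_rot: [-89.7, 0.1, 84.8]
force: [-0.3, 0.4, -0.4]
gripper_width: 0.7
t 12.15 pos [657.1  86.1 326. ] rot [-89.7   0.1  84.8] F [-0.3  0.4 -0.4] w 0.7
shift cm [ 0.34 -0.41 -0.56] turn -32.2
```

```bash
python3 -m handwheel '[[0,[0.3,0,-0.5],-8],[0,[0.3,0,-0.5],-16],[0,[0.3,0,-0.5],-24],[0,[0.3,0,-0.5],-32],[0,[0.3,0,-0.5],-32.2],[0,[0.3,0,-0.5],-32.2]]'; python3 sh.py 663.2 89.3 208 117;python3 - <<'E'
from h import *
cv2.imwrite('pics/w5.png',vision.grab_frame('wrist')[:,:,::-1])
E
```

```text
time_s: 12.75
ee_pos: [661.9, 88.6, 324.9]
ee_rot: [-89.6, -0.1, 116.9]
force: [-1.3, -0.2, -0.4]
gripper_width: 0.2
t 12.75 pos [661.9  88.6 324.9] rot [-8.960e+01 -1.000e-01  1.169e+02] F [-1.3 -0.2 -0.4] w 0.2
shift cm [-0.02 11.69 -0.22] turn -0.1
```

View pics/w5.png

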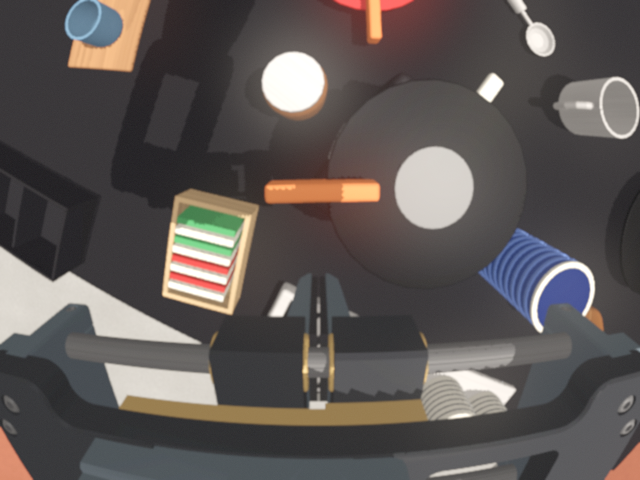

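```bash
python3 - <<'E'
from h import *
c=atz('wrist',434,187,204); print('c',c)
for n,u,v,z in [('in',380,191,228),('out',265,191,228),('ptr',492,80,165)]:
    p=atz('wrist',u,v,z); d=p-c; print(n,p,np.degrees(np.arctan2(d[1],d[0])).round(1),np.hypot(d[0],d[1]).round(1))
for P in [(663,89,204),(663,89,208)]: print(proj('wrist',P))
E
```

```text
c [578.1 154.1 204. ]
in [601.1 110.5 228. ] -62.2 49.3
out [639.3  35.3 228. ] -62.7 133.6
ptr [457.1 169.9 165. ] 172.6 122.0
[316.  241.3]
[315.9 242.7]
```

```bash
python3 -m handwheel '[[0,[0,3,0],0],[0,[0,6,-0.1],0],[0,[0,8.5,-0.1],0],[0,[0,10,-0.1],0],[0,[0,11,-0.1],0],[0,[0,11.4,-0.1],0],[0,[0,11.4,-0.1],0],[0,[0,11.4,-0.1],0]]'; python3 sh.py 663.2 89.3 208 117
```

```text
time_s: 13.6
ee_pos: [662.8, 89.0, 212.2]
ee_rot: [-89.8, -0.1, 116.9]
force: [-0.1, -0.2, 0.1]
gripper_width: 0.5
t 13.6 pos [662.8  89.  212.2] rot [-8.980e+01 -1.000e-01  1.169e+02] F [-0.1 -0.2  0.1] w 0.5
shift cm [ 0.01  0.42 -0.05] turn -0.1
```

```bash
python3 -m handwheel '[[0,[0,0.3,0],0],[0,[0,0.4,0.3],0],[0,[0,0.4,0.7],0],[0,[0,0.4,1.1],0],[0,[0,0.4,1.5],0],[0,[0,0.4,1.8],0],[0,[0,0.4,1.8],0]]'; python3 sh.py 653 68 208 117;  python3 - <<'E'
from h import *
cv2.imwrite('pics/w6.png',vision.grab_frame('wrist')[:,:,::-1])
crop('pics/w6.png','pics/w6c.png',200,130,520,370,2)
E
```

```text
time_s: 14.3
ee_pos: [646.3, 80.6, 208.5]
ee_rot: [-89.8, -0.1, 116.8]
force: [-0.3, -0.8, -0.0]
gripper_width: 0.8
t 14.3 pos [646.3  80.6 208.5] rot [-8.980e+01 -1.000e-01  1.168e+02] F [-0.3 -0.8 -0. ] w 0.8
shift cm [-1.43  0.05 -0.03] turn -0.2
```

View pics/w6c.png

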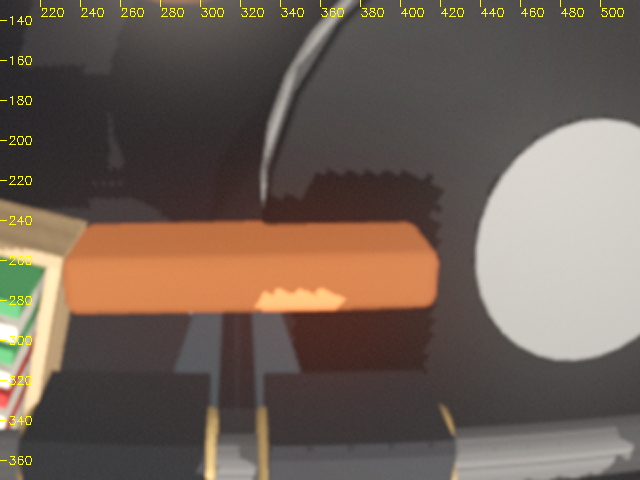

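```bash
python3 -c "
from lid import *
table([3,6,9,12,15,18,21,24,27,30,33,36],95,24)"
python3 -m handwheel '[[0,[0,0,0.2],0],[0,[0,0,0.5],1],[0,[-0.1,0,0.8],2],[0,[-0.1,0,1.1],4]]'; python3 sh.py 653 68 208 117
```

```text
3 x -0.11 z 0.50
6 x -0.20 z 1.01
9 x -0.26 z 1.52
12 x -0.29 z 2.03
15 x -0.30 z 2.54
18 x -0.28 z 3.05
21 x -0.23 z 3.56
24 x -0.15 z 4.07
27 x -0.05 z 4.57
30 x 0.07 z 5.07
33 x 0.23 z 5.56
36 x 0.40 z 6.04
time_s: 14.75
ee_pos: [637.3, 74.7, 208.5]
ee_rot: [-89.8, -0.0, 112.7]
force: [0.6, -0.1, -0.3]
gripper_width: 0.4
t 14.75 pos [637.3  74.7 208.5] rot [-89.8  -0.  112.7] F [ 0.6 -0.1 -0.3] w 0.4
shift cm [-1.22  0.05 -1.19] turn -4.3
```

```bash
python3 -m handwheel '[[0,[-0.1,0,0.5],3],[0,[-0.2,0,1.0],6],[0,[-0.25,0,1.5],9],[0,[-0.3,0,2.0],12],[0,[-0.3,0,2.55],15],[0,[-0.3,0,3.05],18],[0,[-0.2,0,3.55],21],[0,[-0.15,0,4.05],24],[0,[-0.05,0,4.55],27],[0,[0.1,0,5.05],30]]'; python3 sh.py 653 68 208 117;  python3 - <<'E'
from h import *
cv2.imwrite('pics/w7.png',vision.grab_frame('wrist')[:,:,::-1])
E
```

```text
time_s: 15.75
ee_pos: [590.2, 55.6, 208.8]
ee_rot: [-89.8, 0.1, 82.6]
force: [0.7, -0.7, -0.9]
gripper_width: 0.3
t 15.75 pos [590.2  55.6 208.8] rot [-89.8   0.1  82.6] F [ 0.7 -0.7 -0.9] w 0.3
shift cm [ 2.04  0.06 -6.06] turn -34.4
```

View pics/w7.png

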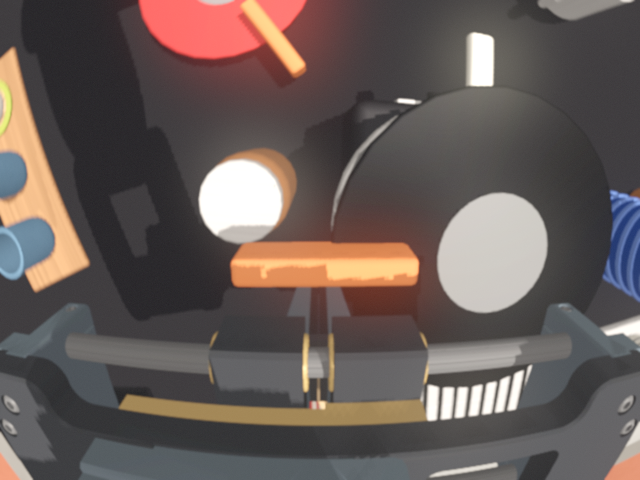

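```bash
python3 -m handwheel '[[0,[-0.1,0,0.5],3],[0,[-0.2,0,1.0],6],[0,[-0.25,0,1.5],9],[0,[-0.3,0,2.0],12],[0,[-0.3,0,2.55],15],[0,[-0.3,0,3.05],18],[0,[-0.2,0,3.55],21],[0,[-0.15,0,4.05],24],[0,[-0.05,0,4.55],27],[0,[0.1,0,5.05],30]]'; python3 -c "
from lid import *
import sh
P=pose(-127.5,95,24);print(P); sh.shift(*P[0],208.5,P[1])"
```

```text
time_s: 16.8
ee_pos: [539.2, 62.9, 209.0]
ee_rot: [-89.9, 0.2, 52.4]
force: [1.4, 0.0, -0.5]
gripper_width: 0.4
(array([541.2,  63.5]), 52.5)
t 16.8 pos [539.2  62.9 209. ] rot [-89.9   0.2  52.4] F [ 1.4  0.  -0.5] w 0.4
shift cm [ 0.17  0.05 -0.12] turn -0.1
```

```bash
python3 -m handwheel '[[0,[-0.1,0.05,0.5],3],[0,[-0.1,0.05,1.0],6],[0,[-0.15,0.05,1.5],9],[0,[-0.2,0.05,2.0],12],[0,[-0.2,0.05,2.5],15],[0,[-0.2,0.05,3.0],18],[0,[-0.1,0.05,3.5],21],[0,[-0.05,0.05,4.0],24],[0,[0.05,0.05,4.5],27],[0,[0.2,0.05,5.0],30]]'; python3 -c "
from lid import *
import sh
P=pose(-157.5,95,24);print(P); sh.shift(*P[0],208.5,P[1])
cv2.imwrite('pics/w8.png',vision.grab_frame('wrist')[:,:,::-1])
cv2.imwrite('pics/t8.png',vision.grab_frame('top')[:,:,::-1])
crop('pics/t8.png','pics/t8c.png',240,140,420,280,4)"
```

```text
time_s: 17.8
ee_pos: [500.7, 94.6, 208.8]
ee_rot: [-90.1, 0.3, 22.3]
force: [-0.1, -1.2, 0.5]
gripper_width: 0.6
(array([501.4,  95. ]), 22.5)
t 17.8 pos [500.7  94.6 208.8] rot [-90.1   0.3  22.3] F [-0.1 -1.2  0.5] w 0.6
shift cm [0.08 0.03 0.01] turn -0.2
```

View pics/w8.png

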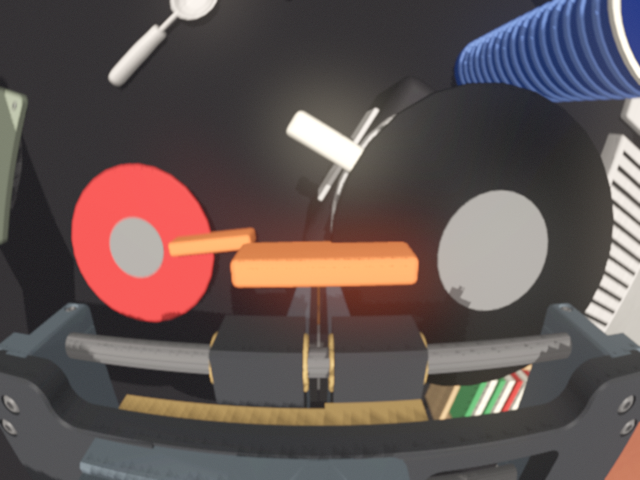

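View pics/t8c.png

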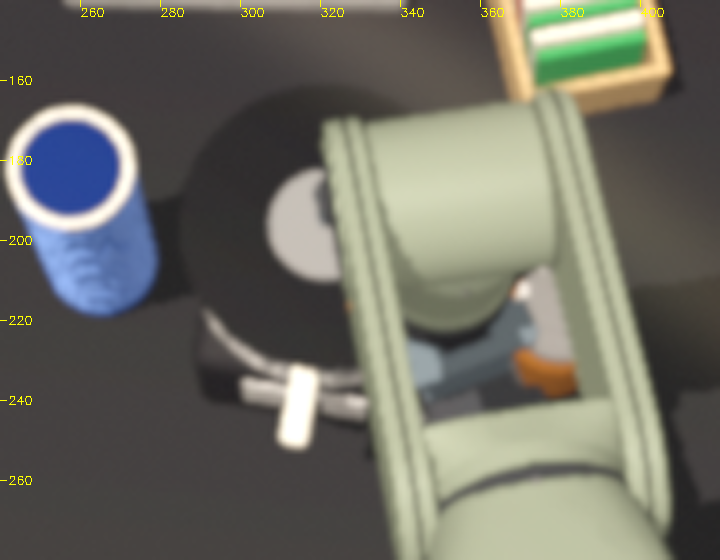

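```bash
python3 -m handwheel '[[0,[-0.1,0,0.5],3],[0,[-0.15,0,1.0],6],[0,[-0.2,0,1.5],9],[0,[-0.25,0,2.0],12],[0,[-0.25,0,2.5],15],[0,[-0.2,0,3.0],18],[0,[-0.15,0,3.4],20],[0,[-0.15,0,3.7],22],[0,[-0.1,0,3.95],23.5],[0,[-0.1,0,4.05],24]]'; python3 -c "
from lid import *
import sh
P=pose(-181.5,95,24);print(P); sh.shift(*P[0],208.5,P[1])
cv2.imwrite('pics/w9.png',vision.grab_frame('wrist')[:,:,::-1])
table([1,2,3,4,5,6,7,8,9,10],95,24)"
```

```text
time_s: 18.9
ee_pos: [484.0, 131.9, 208.7]
ee_rot: [-90.1, 0.2, -1.5]
force: [-0.5, -1.6, 0.6]
gripper_width: 0.6
(array([484.4, 132. ]), -1.5)
t 18.9 pos [484.  131.9 208.7] rot [-90.1   0.2  -1.5] F [-0.5 -1.6  0.6] w 0.6
shift cm [0.04 0.02 0.01] turn -0.0
1 x -0.04 z 0.17
2 x -0.08 z 0.33
3 x -0.11 z 0.50
4 x -0.14 z 0.67
5 x -0.17 z 0.84
6 x -0.20 z 1.01
7 x -0.22 z 1.18
8 x -0.24 z 1.35
9 x -0.26 z 1.52
10 x -0.27 z 1.69
```

View pics/w9.png

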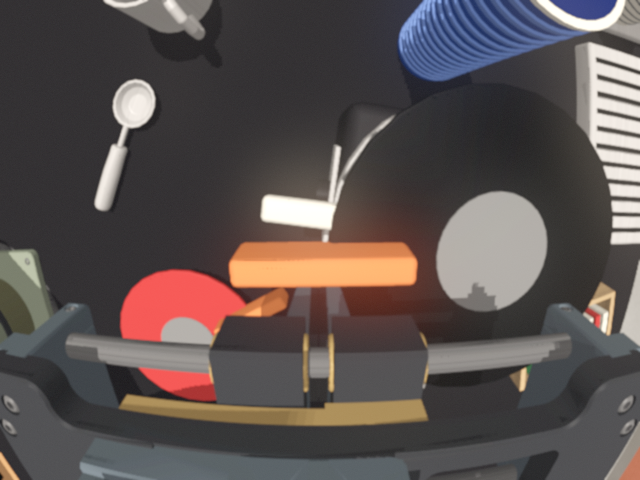

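```bash
python3 -m handwheel '[[0,[-0.05,0,0.15],1],[0,[-0.1,0,0.35],2],[0,[-0.1,0,0.5],3],[0,[-0.15,0,0.65],4],[0,[-0.15,0,0.8],5],[0,[-0.15,0,0.85],5.2]]'; for i in 1; do python3 sh.py 484 132 208.5 -9; done
```

```text
time_s: 19.55
ee_pos: [482.8, 141.0, 208.7]
ee_rot: [-90.1, 0.2, -6.8]
force: [-0.7, 0.4, 0.0]
gripper_width: 0.5
t 19.55 pos [482.8 141.  208.7] rot [-90.1   0.2  -6.8] F [-0.7  0.4  0. ] w 0.5
shift cm [ 0.23  0.03 -0.88] turn 2.2
```

```bash
python3 -m handwheel '[[0,[0,0,0.08],0.5],[0,[-0.05,0,0.16],1],[0,[-0.05,0,0.24],1.5],[0,[-0.05,0,0.24],1.5]]'; python3 -c "
from lid import *
import sh
sh.shift(484,132,208.5,-9)
cv2.imwrite('pics/s10.png',vision.grab_frame('scene')[:,:,::-1])
cv2.imwrite('pics/w10.png',vision.grab_frame('wrist')[:,:,::-1])
crop('pics/s10.png','pics/s10c.png',230,170,420,320,4)"
```

```text
time_s: 19.95
ee_pos: [482.5, 143.4, 208.8]
ee_rot: [-90.1, 0.2, -8.3]
force: [-0.2, -0.8, -0.1]
gripper_width: 0.4
t 19.95 pos [482.5 143.4 208.8] rot [-90.1   0.2  -8.3] F [-0.2 -0.8 -0.1] w 0.4
shift cm [ 0.31  0.03 -1.11] turn 0.7
```

View pics/w10.png

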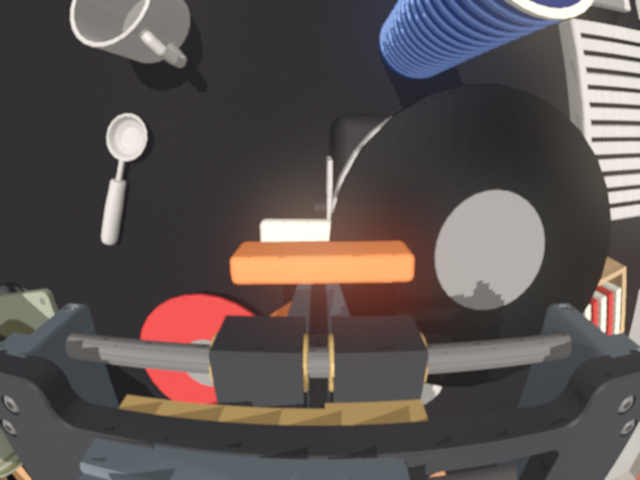

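View pics/s10c.png

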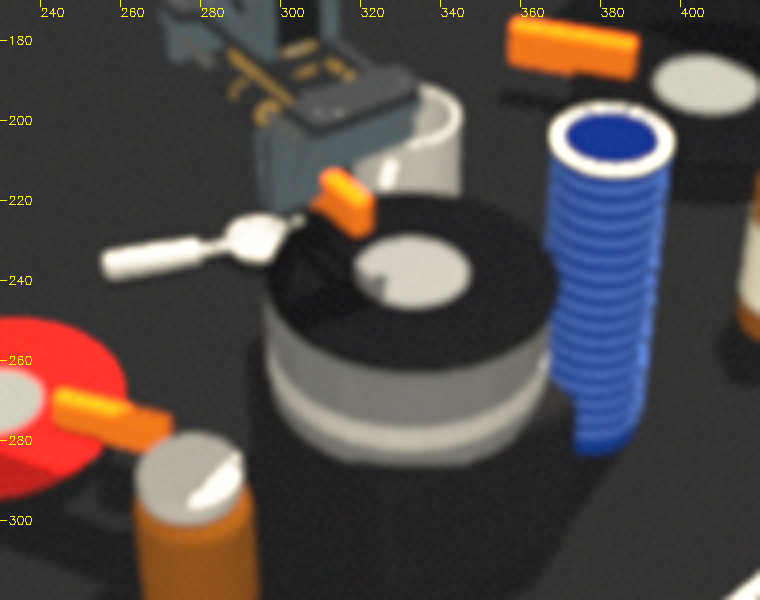

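```bash
python3 -m handwheel '[[0,[0,0,0.08],0.4],[0,[-0.05,0,0.16],0.9],[0,[-0.05,0,0.16],0.9]]'; python3 -m handwheel '[[0,[0,0,0.08],0.4],[0,[-0.05,0,0.16],0.9],[0,[-0.05,0,0.16],0.9]]';python3 sh.py 484 132 208.5 -9
```

```text
time_s: 20.35
ee_pos: [482.3, 145.4, 208.7]
ee_rot: [-90.1, 0.2, -9.2]
force: [0.4, -0.2, 0.5]
gripper_width: 0.5
time_s: 20.65
ee_pos: [482.1, 146.9, 208.7]
ee_rot: [-90.1, 0.2, -10.1]
force: [-0.4, -2.0, 0.3]
gripper_width: 0.7
t 20.65 pos [482.1 146.9 208.7] rot [-90.1   0.2 -10.1] F [-0.4 -2.   0.3] w 0.7
shift cm [ 0.45  0.03 -1.43] turn -1.1
```

```bash
python3 -m handwheel '[[0,[0,0,0.08],0],[0,[0,0,0.08],0]]'; python3 -m handwheel '[[0,[0,0,0.08],0],[0,[0,0,0.08],0]]'; python3 -c "
from lid import *
import sh
sh.shift(484,132,208.5,-9)
cv2.imwrite('pics/w11.png',vision.grab_frame('wrist')[:,:,::-1])"
```

```text
time_s: 20.85
ee_pos: [482.1, 147.1, 208.7]
ee_rot: [-90.2, 0.2, -10.1]
force: [-0.4, -3.6, 1.3]
gripper_width: 0.5
time_s: 21.05
ee_pos: [482.1, 147.4, 208.8]
ee_rot: [-90.3, 0.2, -10.1]
force: [-0.8, -5.8, 1.8]
gripper_width: 0.3
t 21.05 pos [482.1 147.4 208.8] rot [-90.3   0.2 -10.1] F [-0.8 -5.8  1.8] w 0.3
shift cm [ 0.45  0.03 -1.48] turn -1.1
```

View pics/w11.png

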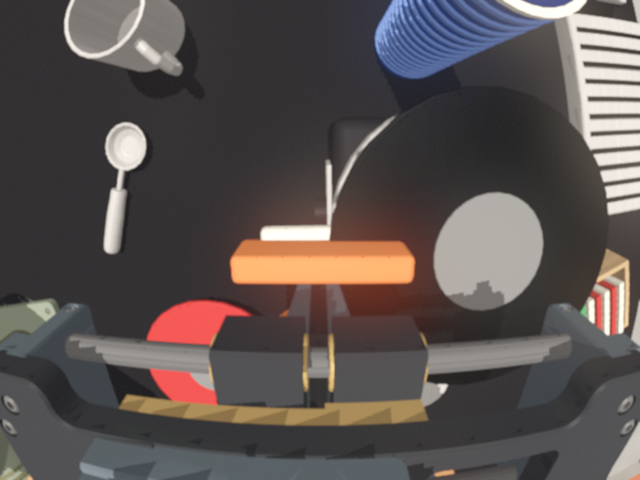

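```bash
python3 -m handwheel '[[0,[0,0,-0.3],0],[0,[0,0,-1],0],[0,[0,-1,-1.5],0],[0,[0,-3,-1.5],0],[0,[0,-5,-1.5],0],[0,[0,-6,-1.5],0],[0,[0,-6,-1.5],0]]'; python3 -c "
from lid import *
import sh
sh.shift(580,153.5,260,-10)
cv2.imwrite('pics/t12.png',vision.grab_frame('top')[:,:,::-1])
cv2.imwrite('pics/w12.png',vision.grab_frame('wrist')[:,:,::-1])
crop('pics/t12.png','pics/t12c.png',240,140,420,280,4)"
```

```text
time_s: 21.8
ee_pos: [480.6, 133.1, 270.7]
ee_rot: [-90.1, 0.0, -10.1]
force: [0.9, -0.8, 0.4]
gripper_width: 0.6
t 21.8 pos [480.6 133.1 270.7] rot [-90.1   0.  -10.1] F [ 0.9 -0.8  0.4] w 0.6
shift cm [9.43 1.05 3.75] turn -0.1
```

View pics/w12.png

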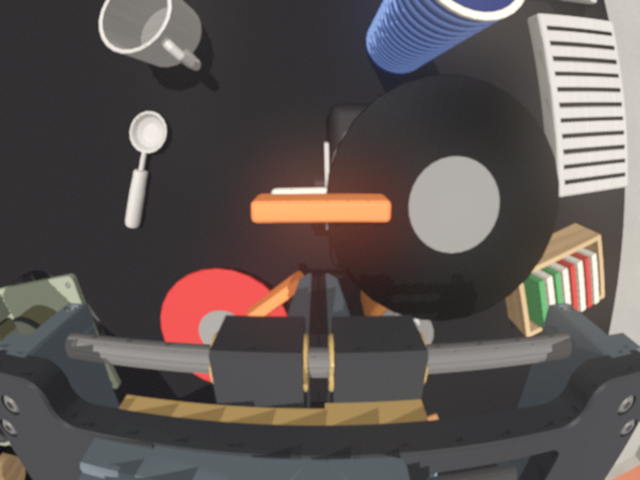

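```bash
python3 -m handwheel '[[0,[2,0,0.8],0],[0,[4,0,1.6],0],[0,[6,0,2.4],0],[0,[8,0,3.2],0],[0,[9.2,1,3.7],0],[0,[9.4,3,3.7],0],[0,[9.4,4.5,3.7],0],[0,[9.4,5.5,3.7],0],[0,[9.4,6.1,3.7],0],[0,[9.4,6.1,3.7],0]]'; python3 sh.py 580 153.5 201 -10
```

```text
time_s: 22.9
ee_pos: [577.5, 152.4, 205.9]
ee_rot: [-90.3, 0.4, -10.1]
force: [1.1, 0.5, 0.4]
gripper_width: 0.4
t 22.9 pos [577.5 152.4 205.9] rot [-90.3   0.4 -10.1] F [1.1 0.5 0.4] w 0.4
shift cm [0.23 0.48 0.15] turn -0.1
```

```bash
for i in 1; do python3 -m handwheel '[[0,[0,0.15,0],0],[0,[0,0.15,0],0]]'|grep -E 'pos|force'; python3 -m handwheel '[[0,[0,0.15,0],0],[0,[0,0.15,0],0]]'|grep -E 'pos|force';python3 -m handwheel '[[0,[0,0.15,0],0],[0,[0,0.15,0],0]]'|grep -E 'pos|force'; done
```

```text
ee_pos: [577.6, 152.5, 204.8]
force: [-0.8, 1.0, 0.2]
ee_pos: [577.7, 152.5, 203.6]
force: [0.6, -0.6, -0.7]
ee_pos: [577.6, 152.5, 202.1]
force: [0.0, 0.8, 0.2]
```

Below 204 with no contact: the lid has dropped. Continue.

```bash
python3 -m handwheel '[[0,[0,0.1,0],0],[0,[0,0.15,0],0]]'|grep -E 'pos|force'; python3 -m handwheel '[[0,[0,0.1,0],0],[0,[0,0.15,0],0]]'|grep -E 'pos|force'; python3 -m handwheel '[[0,[0,0.1,0],0],[0,[0,0.15,0],0]]'|grep -E 'pos|force'
```

```text
ee_pos: [577.6, 152.5, 200.5]
force: [-0.6, 0.7, 1.2]
ee_pos: [577.6, 152.5, 199.3]
force: [-0.8, -1.6, 1.9]
ee_pos: [577.6, 152.5, 198.0]
force: [-1.6, -0.4, 2.5]
```

```bash
python3 -m handwheel '[[0,[0,0.1,0],0],[0,[0,0.15,0],0]]'|grep -E 'pos|force'; python3 -m handwheel '[[0,[0,0.1,0],0],[0,[0,0.15,0],0]]'|grep -E 'pos|force'; python3 -m handwheel '[[0,[0,0.1,0],0],[0,[0,0.1,0],0]]'|grep -E 'pos|force'
```

```text
ee_pos: [577.6, 152.4, 196.4]
force: [-0.3, -0.1, 3.1]
ee_pos: [577.6, 152.4, 196.3]
force: [-2.9, -0.6, 11.0]
ee_pos: [577.6, 152.4, 196.3]
force: [-3.4, -0.4, 7.1]
```

```bash
python3 -m handwheel '[[0,[0,0.15,0],0],[0,[0,0.15,0],0],[0,[0,0.15,0],0]]'|grep -E 'pos|force'; python3 -m handwheel '[[0,[0,-0.5,0],0],[0,[0,-2,0],0],[0,[0,-5,0],0],[0,[0,-9,0],0],[0,[-3,-12,-4],0],[0,[-7,-12,-8],0],[0,[-9,-12,-12],0],[0,[-9,-12,-16],0],[0,[-9,-12,-20],0],[0,[-9,-12,-24],0]]';python3 -m handwheel '[[0,[0,0,-5],0],[0,[0,0,-9],0],[0,[0,0,-9],0],[0,[0,0,-9],0]]'; python3 -c "
from lid import *
cv2.imwrite('pics/t13.png',vision.grab_frame('top')[:,:,::-1])
cv2.imwrite('pics/s13.png',vision.grab_frame('scene')[:,:,::-1])
crop('pics/t13.png','pics/t13c.png',240,140,420,280,4)"
```

```text
ee_pos: [577.6, 152.4, 196.3]
force: [-3.6, -0.4, 9.0]
time_s: 26.0
ee_pos: [446.6, -69.2, 317.4]
ee_rot: [-90.2, 0.0, -10.0]
force: [0.8, -0.3, 0.4]
gripper_width: 0.6
time_s: 26.4
ee_pos: [430.8, -158.3, 317.4]
ee_rot: [-90.2, 0.1, -10.2]
force: [-0.3, 0.0, -0.3]
gripper_width: 0.2
```

View pics/t13c.png

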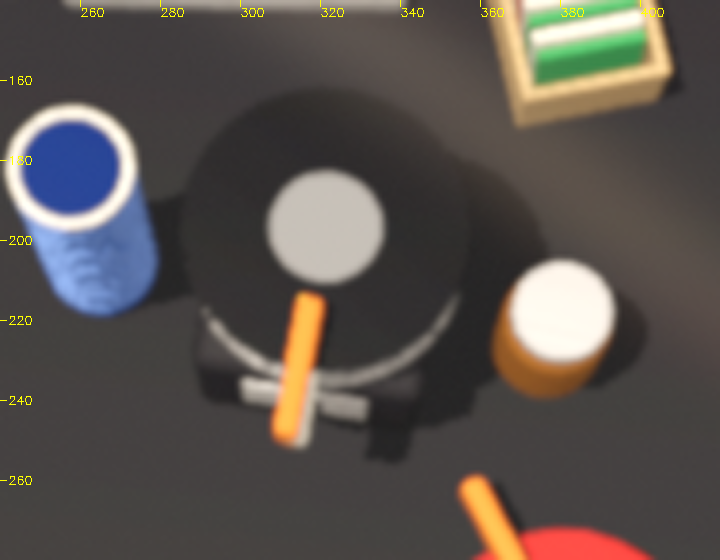

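View pics/s13.png

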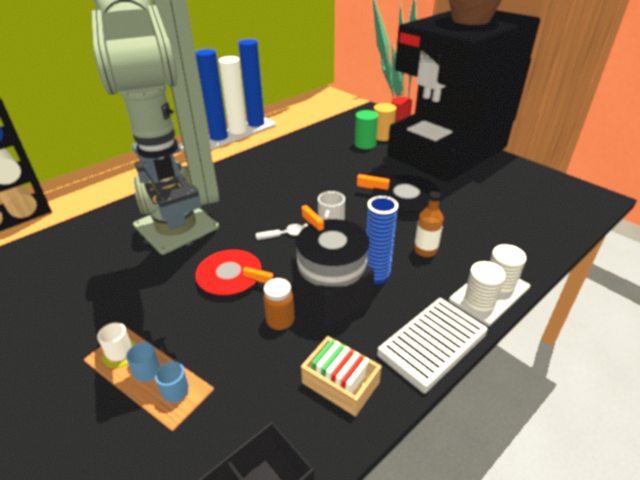

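```bash
python3 -c "
from lid import *
c=atz('top',321.5,196.7,196);print('c',c)
meas((317.7,214.5),(311.2,249),220,c[:2])
v=atz('top',313,251,165)[:2]-c[:2];print('ptr',np.degrees(np.arctan2(v[1],v[0])))
print('cup',atz('scene',115.5,334,82))
print(state()['force'],state()['ee_pos'])"
```

```text
c [580.2 153.9 196. ]
[529.7 162.6] [445.8 177. ] ang in/out/line [np.float64(170.2), np.float64(170.2), np.float64(170.3)] r 51.0 136.0
ptr 171.61629604599952
cup [ 389.  -343.3   82. ]
[ 0.6229849   0.17375107 -0.08669001] [ 431.11297536 -156.94410314  317.52310938]
```

```bash
python3 -c "
from lid import *
crop('pics/s13.png','pics/s13c.png',70,300,200,410,5)
crop('pics/t13.png','pics/t13d.png',440,180,560,330,4)"
```

```text
(no output)
```

View pics/s13c.png

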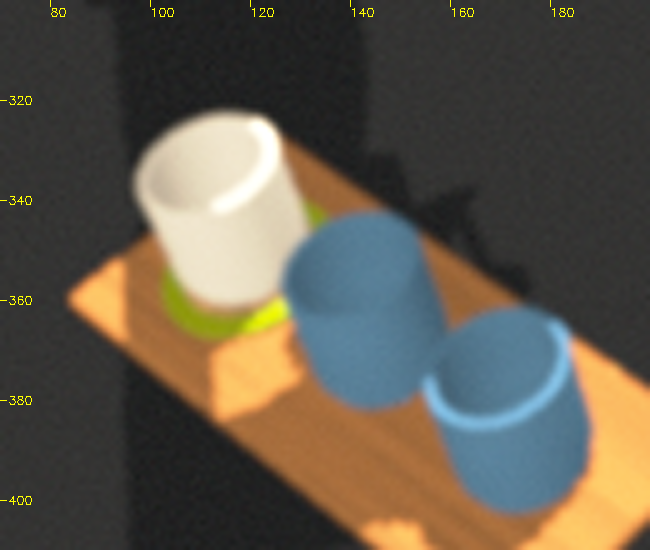

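View pics/t13d.png

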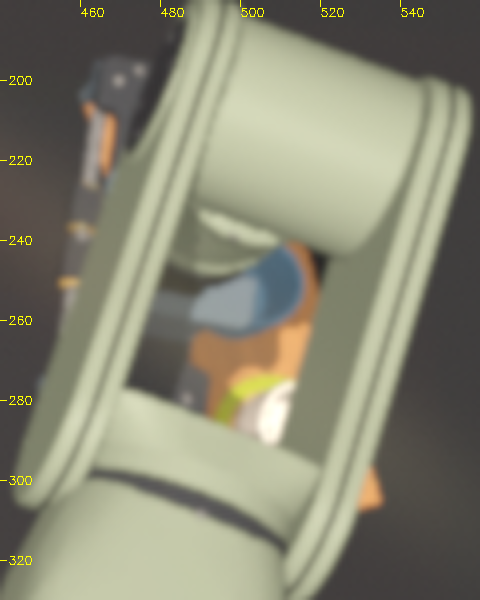

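```bash
python3 -c "
from h import *
print(atz('scene',111.7,332.3,82)); print(job.job_done())"
```

```text
[ 378.2 -347.7   82. ]
the job is handed in; nothing more can be done
None
```

The job is done and handed in at about 26.5 s of the 72 s allowed; no verdict was reported.

- **Cup:** I gripped the white cup and set it on the green coaster. It stands upright, about 3 mm from the coaster's centre by the scene camera.
- **Turning the lid:** With shut fingers I pushed the handle about 126 degrees round the jar side, away from the cup stack. It stopped turning over the pointer with about 6 N of side force. I did not press down on the lid while turning; it dropped under its own weight, and I felt no deck until the fingers were at about 201 mm.
- **Seating the lid:** Pressing at the lid's middle took it down to 196.3 mm with up to 11 N read, after which it went no further.
- **Last checks:** The handle lies at 170.2 degrees. My two estimates of the pointer's direction are 169.7 and 171.6 degrees, so the tip is within about 3 mm of the mark. In the last pictures the cup stack, jar and blue cups look unmoved, and the arm is clear of everything with force readings near zero.
- **Disagreement:** A first, rough reading of the cup from the scene picture came out about 10 mm off. The enlarged crop corrected it to (378, -348) mm, which matches where I released it.

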